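# Wipe acrylic offcuts off the desk whiteboard

## Task

Take the felt-faced scraper block from its cork pad and, with its felt down on the whiteboard, wipe all four acrylic offcuts off the open end of the board into the smoke plastic tray. Then stand the block back, felt down, on the middle of its cork pad and let go. Move the offcuts only with the block, never with the gripper, and leave the pen, the highlighter and the hole punch where they are.

Things in the scene. Friction and masses are not known exactly. Their poses are not given: they have to be found in the camera images.
- board: fixed desktop whiteboard lying flat: white surface 36 mm above the desk, 160 mm (its x) by 250 mm (its y), closed along both long sides (x = -80 and +80 mm) by aluminium rails 10 mm wide that rise 8 mm above the surface; its two short ends (y = -125 and +125 mm) are open. Origin: centre of its underside, on the desk; z up
- tray: fixed empty tray of dark smoke plastic, open on top, outside 200 mm (x) by 110 mm (y) by 32 mm high, walls and floor 4 mm; it stands 2 mm from one of the open ends of the board (either one), its axes parallel to the board's. Origin: centre of its underside, on the desk
- pencil_box: fixed open wooden pencil box, 200 mm (x) by 110 mm (y) by 32 mm high, walls 6 mm, at the other open end of the board, also 2 mm away; holds the pen and the highlighter. Origin: centre of its underside
- pad: thin cork pad fixed on the desk, 210 mm (x) by 100 mm (y), 3 mm thick, to the left or to the right of the board; home of the wiper. Origin: centre of its underside
- wiper: loose scraper block, 0.2 kg, standing on the cork pad: a blue felt base 146 mm (x) by 36 mm (y) by 14 mm high, and on it a wooden grip 130 mm (x) by 28 mm (y), from 14 to 70 mm height, to be held across its 28 mm. Origin: centre of its felt underside; z up
- pen: black gel pen, 140 mm, lying in the pencil box. Origin: under its middle
- highlighter: yellow highlighter, 135 mm by 24 mm by 15 mm, lying in the pencil box. Origin: under its middle
- punch: steel hole punch with a press lever, 110 by 100 by 80 mm, standing on the desk on the side of the board away from the cork pad. Origin: centre of its underside
- chip1: red acrylic offcut chip, 44 mm (x) by 36 mm (y) by 7 mm thick, 13 g, lying loose on the board. Origin: centre of its underside
- chip2: orange acrylic offcut chip, 44 mm (x) by 36 mm (y) by 7 mm thick, 13 g, lying loose on the board. Origin: centre of its underside
- chip3: green acrylic offcut chip, 44 mm (x) by 36 mm (y) by 7 mm thick, 13 g, lying loose on the board. Origin: centre of its underside
- chip4: blue acrylic offcut chip, 44 mm (x) by 36 mm (y) by 7 mm thick, 13 g, lying loose on the board. Origin: centre of its underside
Things that resemble listed ones, but are neither listed nor needed, are in the scene too. Several things have the shape of the chip1; the one meant has the colours described above. Leave any orange or purple look-alike of the wiper alone.

How it is judged:
By the outcome, as a careful person would: the job done as asked, in the order asked, and still so for the second after the job is handed in, with the robot touching nothing.
It also fails if it takes over 54 s, if anything falls off the work surface, if the arm or the gripper's body presses on something with over 40 N, if the wrist force passes 120 N, or if a joint passes its speed limit or range.

## Robot

A 6-joint arm with a two-finger parallel gripper is mounted at the origin on the work surface. World frame = base frame: x ahead of the robot, y to its left, z up, the work surface at z = 0. Lengths are in m, angles in rad, forces in N, time in s.
With the tool pointing down it reaches from about 0.275 to 0.75 m from the base axis. Payload 10.2 kg.
Tool frame: the origin (TCP) lies at the very end of the fingers, on their centre line; the grasp point (between the pads) lies 19 mm behind it; z points along the fingers, y is the line along which they close (so a half turn about z gives the same grasp; the last joint's range is limited). The gripper opens to 88 mm and grips with 3 to 60 N. Pads are 18 mm wide; open, the fingers measure 123 mm over their backs; the gripper's body (75 mm by 187 mm) begins 45 mm behind the grasp point.
Start: joints at [-1.469, 0.313, 1.498, -0, 1.331, -0.223], TCP at [0.168, -0.498, 0.239] pointing down, gripper open.
Joint ranges: [-2.94, 2.94], [-0.97, 2.17], [0.19, 2.56], [-1.23, 4.37], [0.02, 3.11], [-2.88, 2.88]. Speed limits (rad/s): [2.39, 2.39, 3.01, 3.14, 3.14, 3.14].

## Interface

Orientations are given as a rotation vector (axis times angle).
In Python, from workcell import bot gives the robot as it stands. The module is installed in compiled form; this text tells all that it offers.
- The arm moves only by the shell command python3 -m pendant 'ROWS' [FORCE]. ROWS is JSON, a list of rows, each a list of 7 numbers: the turn, a rotation vector about the tool's x, y, z each as a share of 60 degrees, from -1 to 1, then the shift along the tool's x, y, z each as a share of 100 mm, from -1 to 1, then the opening, from 0 (shut) to 1 (fully open). In form: [[wx, wy, wz, tx, ty, tz, fingers], ...]. A call has 1 to 20 rows; each row shifts and turns the commanded pose from where the row before left it, along the tool's axes as they then stand; what a row does not reach is not made up. A row lasts 1/10 s, in which the tool goes at most 50 mm and 8.59 degrees, less where a joint would pass 70% of its speed; a pose out of reach is approached as far as the arm can. A call with a number of a shift or a turn outside -1 to 1 is refused whole. A call with a gripper value outside its range is refused whole. The fingers move at their own pace and stop on an object; FORCE is the grip in N (left out, the last holds). Time passes only in rows, so rows that do not move let the fingers close. It gives the time, the measured TCP pose, the force, the opening and the grip force at its end, in the units of the state.
- bot.observe(): the state, without advancing time (a new reading comes with each control period).
- bot.snapshot(name): name is "scene" or "side" or "wrist"; returns a dict with "frame" (480x640x3 uint8, blue, green, red), "z_map" (480x640 float32, m along the optical axis (not along the pixel's ray), 0 where there is no reading), "vfov" (degrees; the focal length in pixels is half the picture's height over the tangent of half this angle, whatever the lens; pixels are square), "cx", "cy" (the principal point, pixels), "k1" (the pictures are not rectified: a ray, as slopes to the right and down, at radius r is drawn at 1 + k1 r^2 times it, then the intrinsics apply), "xyz" and "rotation" of the camera in the world. Camera axes: x right, y down, z forward; pixel columns grow to the right and rows downward; lengths in m; the calibration is good to about 2 mm. A picture is of the moment at which its call begins.
- bot.job_done(): hands the job in; it is judged then, once.
The state is a dict: "clock": time; "q": joint angles; "qd": joint speeds; "effort": joint torques, N m; "tool_pos": TCP position; "orientation": TCP orientation; "contact_force": force on the tool from outside, world axes, zero at the start; "torque": the same for the moment, N m; "opening": opening from 0.0 (shut) to 1.0 (fully open); "grasp_force": force on a finger pad.
Only numpy, scipy, OpenCV 4.12 (cv2) and the standard library are available. Lean on these libraries where they do the work, as an engineer would, in place of code of your own. Each camera call takes 0.05 s, during which the arm holds its last target. There are 200 camera calls.

## Working session

There is one attempt and no reset: what is moved stays moved. The work goes in short steps, Python scripts to look and compute and a shell command to move; the robot and the scene stay as the last step left them, time stands still between calls to the robot, and variables do not carry over. Pictures are saved under pics/ and viewed, at most 10 in all, crops included, and the job is handed in when it is done.

```bash
mkdir -p pics
cat > h.py <<'E'
import numpy as np, cv2, pickle
from workcell import bot
from scipy.spatial.transform import Rotation as R
def snap(cam,name):
    s=bot.snapshot(cam); cv2.imwrite(f'pics/{name}.png',s['frame']); pickle.dump(s,open(f'{name}.pkl','wb')); return s
def load(name): return pickle.load(open(f'{name}.pkl','rb'))
def rot(s):
    r=np.array(s['rotation'],float); return r if r.shape==(3,3) else R.from_rotvec(r).as_matrix()
def world(s,uv,z=None):
    f=240/np.tan(np.radians(s['vfov'])/2)
    uv=np.array(uv,float).reshape(-1,2)
    d=(uv-[s['cx'],s['cy']])/f
    r=d.copy()
    for _ in range(20): r=d/(1+s['k1']*(r**2).sum(1,keepdims=True))
    ray=np.c_[r,np.ones(len(r))]@rot(s).T
    if z is None:
        t=np.array([s['z_map'][int(round(v)),int(round(u))] for u,v in uv])
    else: t=(z-s['xyz'][2])/ray[:,2]
    return np.array(s['xyz'])+ray*t[:,None]
E
python3 - <<'E'
from h import *
for c in('scene','side'):
    s=snap(c,c+'0'); print({k:v for k,v in s.items() if k not in('frame','z_map')})
print(bot.observe())
E
```

```text
{'vfov': 46.38446511640058, 'cx': 316.6194576757922, 'cy': 237.49856329757503, 'k1': -0.07905011038537381, 'xyz': array([ 1.35395732, -0.50678787,  1.02602767]), 'rotation': array([-2.12589903, -1.27238743,  0.48217358])}
{'vfov': 48.90243190846911, 'cx': 325.0638156031112, 'cy': 236.7575870386895, 'k1': -0.009263788131665165, 'xyz': array([0.31594471, 0.84927903, 0.69176744]), 'rotation': array([-0.34715104,  2.61002701, -1.44174649])}
{'clock': 0.1, 'q': array([-1.46939264e+00,  3.13439090e-01,  1.49831313e+00, -2.18884313e-05,
        1.33101999e+00, -2.23413676e-01]), 'qd': array([-0.00038685, -0.00126397, -0.00182324,  0.00070487, -0.00053108,
        0.0019972 ]), 'effort': array([ 2.01003277e-03, -4.02817547e+01, -2.52646101e+01,  6.95212511e-02,
        3.42264434e-02, -5.22180426e-05]), 'tool_pos': array([ 0.1675012 , -0.49734295,  0.23821331]), 'orientation': array([-3.09908694e+00, -5.07799379e-01, -7.96011347e-05]), 'contact_force': array([-0.64961353, -0.83201779, -0.47309921]), 'torque': array([0.03540736, 0.04149999, 0.01397213]), 'grasp_force': 0.0, 'opening': 1.0031499009479725}
```

View pics/scene0.png

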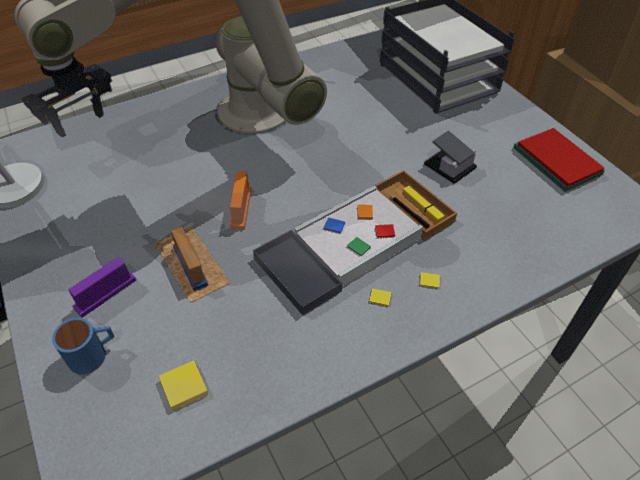

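View pics/side0.png

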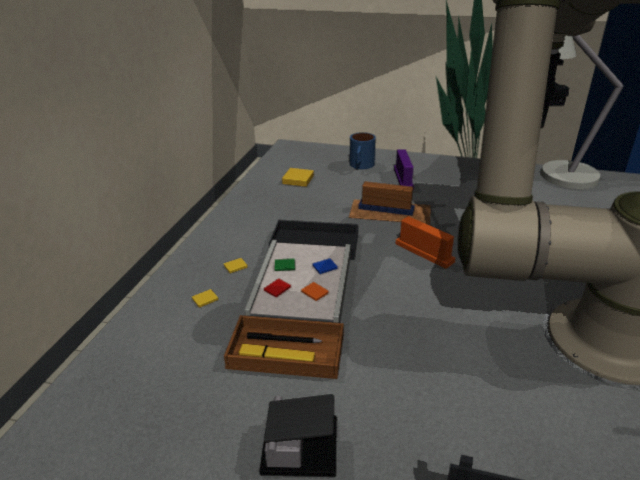

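Candidates for the wiper in scene0 are the wooden block with blue felt on cork (187,258), the orange look-alike (240,200) and the purple look-alike (103,285). I choose the wooden one. The tray (297,270) is at the robot's right (-y) end of the board and the pencil box (415,205) at the +y end. Chips: red (385,231), orange (365,212), green (358,246), blue (334,225). The yellow chips on the desk are decoys.

Run:
```python
from h import *
a=cv2.imread('pics/scene0.png')
cv2.imwrite('pics/c1.png',cv2.resize(a[220:310,140:250],None,fx=6,fy=6,interpolation=cv2.INTER_CUBIC))
cv2.imwrite('pics/c2.png',cv2.resize(a[165:315,250:465],None,fx=3.7,fy=3.7,interpolation=cv2.INTER_CUBIC))
```

```text
(no output)
```

View pics/c1.png

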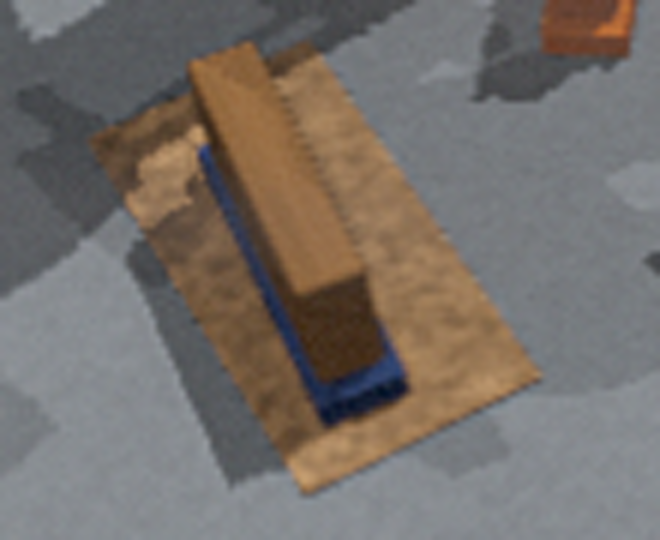

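View pics/c2.png

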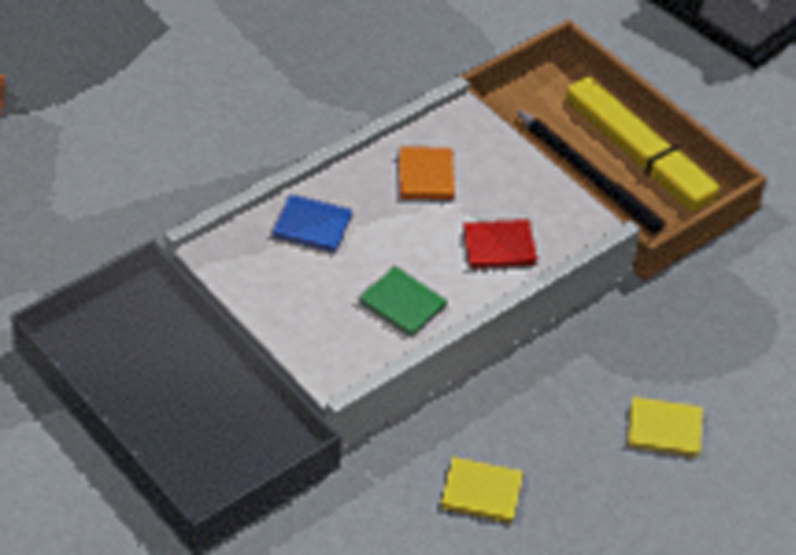

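The crop confirms the wooden grip on blue felt, on cork. Grip top corners in c1: (190,60), (253,42), (365,270), (300,295). Pad corners: (90,138), (312,42), (540,378), (305,492). In c2 the tray rim, the rails and the four chips are all clear, with the tray at the lower left.

Run:
```python
from h import *
np.set_printoptions(precision=4,suppress=True)
s=load('scene0')
def P(c,sc,off,z): 
    uv=(np.array(c)+.5)/sc-.5+off; return world(s,uv,z)
def show(n,p):
    print(n,p[:,:2].tolist() if 0 else np.round(p[:,:2],4).tolist(),'mean',p.mean(0)[:2])
    if len(p)==4:
        for i in range(4):
            d=p[(i+1)%4]-p[i]; print('   ',np.round(np.hypot(*d[:2]),4),np.round(np.degrees(np.arctan2(d[1],d[0])),1))
show('grip',P([(190,60),(253,42),(365,270),(300,295)],6,(140,220),.073))
show('pad',P([(90,138),(312,42),(540,378),(305,492)],6,(140,220),.003))
o=(250,165)
show('rails',P([(168,240),(467,78),(637,228),(333,408)],3.7,o,.044))
show('tray',P([(13,318),(155,243),(340,442),(195,550)],3.7,o,.032))
for n,c in dict(red=(499,241),orange=(427,172),green=(402,299),blue=(313,221)).items(): show(n,P([c],3.7,o,.043))
for n,(x,y) in dict(grip=(278,150),desk=(30,400),padd=(400,280)).items():
    uv=(np.array([[x,y]])+.5)/6-.5+(140,220); print(n,world(s,uv))
print(world(s,(np.array([[300,350],[170,380]])+.5)/3.7-.5+o))
```

```text
grip [[0.4306, -0.3935], [0.4332, -0.3688], [0.5606, -0.3699], [0.5604, -0.3949]] mean [ 0.4962 -0.3818]
    0.0249 84.0
    0.1275 -0.5
    0.025 -90.4
    0.1299 179.4
pad [[0.3845, -0.435], [0.3772, -0.3368], [0.5836, -0.3193], [0.5915, -0.4168]] mean [ 0.4842 -0.377 ]
    0.0985 94.2
    0.2071 4.8
    0.0978 -85.4
    0.2078 -175.0
rails [[0.5419, -0.1297], [0.5043, 0.12], [0.6755, 0.1418], [0.7097, -0.1039]] mean [0.6079 0.007 ]
    0.2526 98.6
    0.1726 7.2
    0.2481 -82.1
    0.1698 -171.3
tray [[0.5451, -0.2407], [0.5303, -0.1337], [0.7261, -0.108], [0.7536, -0.2195]] mean [ 0.6388 -0.1755]
    0.108 97.9
    0.1974 7.5
    0.1149 -76.1
    0.2096 -174.2
red [[0.6422, 0.0574]] mean [0.6422 0.0574]
orange [[0.5677, 0.0489]] mean [0.5677 0.0489]
green [[0.6548, -0.0228]] mean [ 0.6548 -0.0228]
blue [[0.5705, -0.0392]] mean [ 0.5705 -0.0392]
grip [[ 0.4879 -0.3783  0.0702]]
desk [[ 0.4943 -0.4954 -0.006 ]]
padd [[ 0.5136 -0.3495  0.0031]]
[[ 0.656  -0.0964  0.0364]
 [ 0.6141 -0.1661  0.0017]]
```

```bash
python3 -m pendant '[[0,0,0,0.2,0,0,1],[0,0,0,0.35,0,0,1],[0,0,0,0.35,0,0,1],[0,0,0,0.35,0,0,1],[0,0,0,0.35,0,0,1],[0,0,0,0.35,0,0,1],[0,0,0,0.35,0,0,1],[0,0,0,0.35,0,0,1],[0,0,0,0.35,0,0,1],[0,0,0,0.35,0,0,1],[0,0,0,0.14,0,0,1],[0,0,0.103,0,0,0,1],[0,0,0.103,0,0,0,1],[0,0,0.103,0,0,0,1],[0,0,0,0,0,0,1],[0,0,0,0,0,0,1]]'
python3 - <<'E'
from h import *
s=snap('wrist','w1'); print({k:v for k,v in s.items() if k not in('frame','z_map')},rot(s))
o=bot.observe();print(o['clock'],o['tool_pos'],R.from_rotvec(o['orientation']).as_matrix())
E
```

```text
clock: 1.7
tool_pos: [0.4978, -0.3864, 0.2386]
orientation: [-3.141, -0.006, 0.001]
contact_force: [-0.3, 0.4, -0.4]
opening: 0.997
grasp_force: 0.0
{'vfov': 58.90422584385294, 'cx': 319.8551444422367, 'cy': 235.9115813604216, 'k1': -0.10073757865923602, 'xyz': array([ 0.57515189, -0.38583138,  0.38436761]), 'rotation': array([ 2.06393493, -2.05812263, -0.31035617])} [[ 2.69482366e-03 -9.55774304e-01 -2.94088791e-01]
 [-9.99996022e-01 -2.82065505e-03  3.72908728e-06]
 [-8.33087200e-04  2.94087611e-01 -9.55778103e-01]]
1.75 [ 0.49794027 -0.38639536  0.23862126] [[ 9.99994268e-01  3.37535470e-03 -2.67183338e-04]
 [ 3.37540212e-03 -9.99994288e-01  1.77247818e-04]
 [-2.66583537e-04 -1.78148653e-04 -9.99999949e-01]]
```

View pics/w1.png

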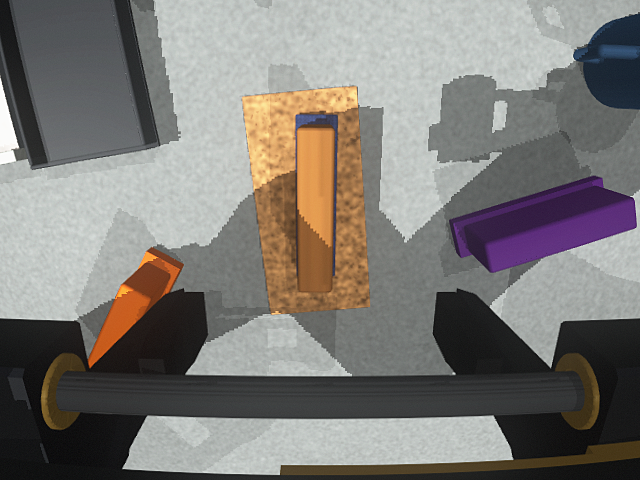

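The wrist view shows the wooden grip top at corners (298,127), (334,127), (332,291), (297,291), and the pad at corners (243,97), (357,86), (370,305), (270,314). The orange look-alike (130,300) will be near the gripper's left finger, so I check its distance.

Run:
```python
from h import *
np.set_printoptions(precision=4,suppress=True)
s=load('w1')
for n,c,z in [('grip',[(298,127),(334,127),(332,291),(297,291)],.073),('pad',[(243,97),(357,86),(370,305),(270,314)],.003)]:
    p=world(s,c,z)[:,:2]; print(n,p.tolist(),'mean',p.mean(0))
    for i in range(4):
        d=p[(i+1)%4]-p[i]; print('   ',np.round(np.hypot(*d),4),np.round(np.degrees(np.arctan2(d[1],d[0])),1))
print(world(s,[(315,200),(260,150)]))
print('orange',world(s,[(182,262),(150,250),(120,320)]))
```

```text
grip [[0.5607870162999657, -0.36998165687700557], [0.5608452759097817, -0.3957236023362522], [0.4332772509534954, -0.3956675453452088], [0.4331810379764094, -0.3676700619608715]] mean [ 0.497  -0.3823]
    0.0257 -89.9
    0.1276 180.0
    0.028 90.2
    0.1276 -1.0
pad [[0.5832557645428077, -0.31905014682609906], [0.5923814576690429, -0.4173153806584541], [0.386218713414877, -0.4357864379798889], [0.37593580036061197, -0.3361813453026085]] mean [ 0.4844 -0.3771]
    0.0987 -84.7
    0.207 -174.9
    0.1001 95.9
    0.208 4.7
[[ 0.5072 -0.3821  0.0722]
 [ 0.5374 -0.3322  0.0018]]
orange [[ 0.4295 -0.251  -0.001 ]
 [ 0.4451 -0.2244  0.0087]
 [ 0.4024 -0.2155  0.0686]]
```

```bash
python3 -m pendant '[[0,0,0,-0.01,-0.042,0.25,1],[0,0,0,0,0,0.35,1],[0,0,0,0,0,0.35,1],[0,0,0,0,0,0.35,1],[0,0,0,0,0,0.35,1],[0,0,0,0,0,0.25,1],[0,0,0,0,0,0.15,1],[0,0,0,0,0,0,1],[0,0,0,0,0,0,0.3],[0,0,0,0,0,0,0.2],[0,0,0,0,0,0,0.2],[0,0,0,0,0,0,0.2],[0,0,0,0,0,0,0.1],[0,0,0,0,0,0,0.1],[0,0,0,0,0,0,0.1],[0,0,0,0,0,0,0.1]]' 40
python3 -m pendant '[[0,0,0,0,0,0,0.1],[0,0,0,0,0,0,0.1],[0,0,0,0,0,0,0.1]]'
```

```text
clock: 3.35
tool_pos: [0.4973, -0.3821, 0.0337]
orientation: [3.141, 0.002, 0.0]
contact_force: [0.5, -0.3, -2.2]
opening: 0.313
grasp_force: 40.0
clock: 3.65
tool_pos: [0.4973, -0.3821, 0.0338]
orientation: [3.141, 0.002, 0.0]
contact_force: [0.3, -0.2, -0.7]
opening: 0.315
grasp_force: 40.0
```

```bash
python3 -m pendant '[[0,0,0,0,0,-0.1,0.1],[0,0,0,0,0,-0.3,0.1],[0,0,0,0,0,-0.35,0.1],[0,0,0,0,0,-0.35,0.1],[0,0,0,0,0,-0.35,0.1],[0,0,0,0,0,-0.35,0.1],[0,0,0,0,0,-0.25,0.1],[0,0,0,0,0,-0.1,0.1]]'
python3 -m pendant '[[0,0,0,0.02,-0.15,0,0.1],[0,0,0,0.04,-0.3,0,0.1],[0,0,0,0.04,-0.4,0,0.1],[0,0,0,0.04,-0.4,0,0.1],[0,0,0,0.04,-0.4,0,0.1],[0,0,0,0.04,-0.4,0,0.1],[0,0,0,0.04,-0.4,0,0.1],[0,0,0,0.04,-0.4,0,0.1],[0,0,0,0.04,-0.4,0,0.1],[0,0,0,0.04,-0.3,0,0.1],[0,0,0,0,-0.2,0,0.1],[0,0,-0.07,0,-0.1,0,0.1],[0,0,-0.07,0,0,0,0.1],[0,0,0,0,0,0,0.1],[0,0,0,0,0,0,0.1]]'
python3 - <<'E'
from h import *
s=snap('wrist','w2')
o=bot.observe();print(o['clock'],o['tool_pos'],R.from_rotvec(o['orientation']).as_matrix()[:,0],o['contact_force'])
E
```

```text
clock: 4.45
tool_pos: [0.4976, -0.3822, 0.2519]
orientation: [3.139, 0.002, 0.004]
contact_force: [-0.8, 0.2, -0.7]
opening: 0.316
grasp_force: 40.0
clock: 5.95
tool_pos: [0.5341, 0.0035, 0.2477]
orientation: [-3.133, -0.229, 0.003]
contact_force: [0.2, 0.3, -0.8]
opening: 0.313
grasp_force: 40.0
6.0 [0.53431125 0.00330223 0.24792338] [ 0.98934952  0.14555235 -0.00142609] [ 0.18297158  0.06839204 -1.39579141]
```

View pics/w2.png

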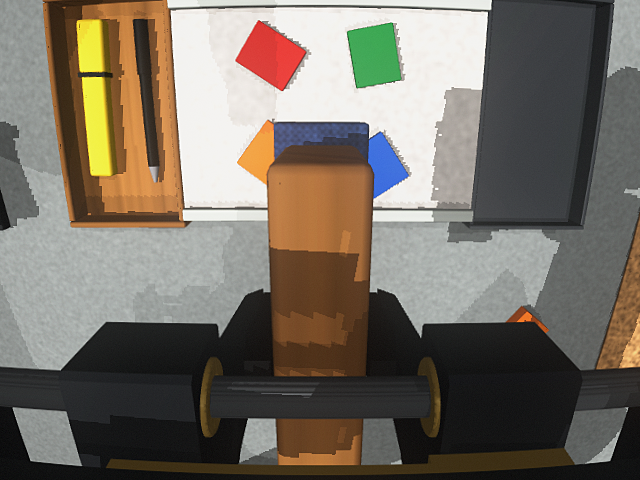

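The wrist view shows the block held straight. The near rail is about row 212 (columns 185–473), the far rail about row 6, the tray is right of column 473 and the box is on the left. I enlarge the rail ends to read their edges.

Run:
```python
from h import *
a=cv2.imread('pics/w2.png')
f=lambda y,x,h:cv2.resize(a[y:y+h,x:x+60],None,fx=6,fy=6,interpolation=cv2.INTER_CUBIC)
g=np.vstack([np.hstack([f(0,150,40),np.zeros((240,20,3),np.uint8),f(0,455,40)]),np.zeros((20,740,3),np.uint8),np.hstack([f(190,160,45),np.zeros((270,20,3),np.uint8),f(190,430,45)])])
cv2.imwrite('pics/c3.png',g); print(g.shape)
```

```text
(530, 740, 3)
```

View pics/c3.png

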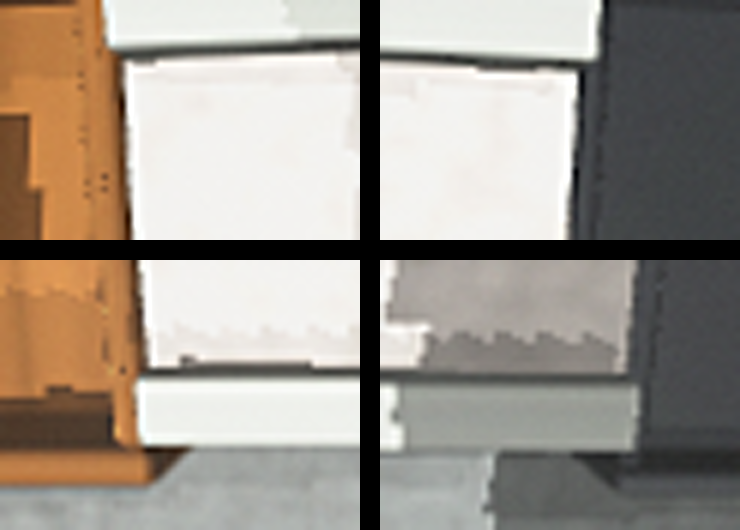

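Run:
```python
from h import *
np.set_printoptions(precision=4,suppress=True)
s=load('w2')
h=1/12-.5
t=world(s,np.array([(150+110/6,47/6),(455+218/6,58/6),(472.8,210),(183,209.7),(183,220.8),(472.5,221.7)])+h,.044)
f=world(s,np.array([(150+125/6,62/6),(455+200/6,70/6),(471.2,208.7),(185,207.8)])+h,.036)
for n,p in(('rail',t[:4]),('surf',f)):
    p=p[:,:2]; print(n,p.tolist(),p.mean(0))
    for i in range(4):
        d=p[(i+1)%4]-p[i]; print('   ',np.round(np.hypot(*d),4),np.round(np.degrees(np.arctan2(d[1],d[0])),1))
print('outer',t[4:])
c=f.mean(0)[:2]; a=np.radians(8); Rb=np.array([[np.cos(a),-np.sin(a)],[np.sin(a),np.cos(a)]])
print((np.r_[t,f][:,:2]-c)@Rb)
ch=world(s,[(272,56),(375,55)],.043)[:,:2]; print('red,green',ch,(ch-c)@Rb)
# wiper axis as seen, front edge of felt at z
z=s['z_map'];print(world(s,[(320,160),(320,130),(278,126),(366,126)]))
o=bot.observe();print(o['tool_pos'])
```

```text
rail [[0.6687815962490768, 0.14183404817705722], [0.7040310892305839, -0.10431020927420157], [0.5461152106087286, -0.12592480960126132], [0.5104180981718892, 0.1191244951193711]] [0.6073 0.0077]
    0.2487 -81.9
    0.1594 -172.2
    0.2476 98.3
    0.16 8.2
surf [[0.668437727797647, 0.14256684551444682], [0.7042141878210165, -0.10495186990499164], [0.5455556974165301, -0.12744373591949593], [0.5100757606059759, 0.11983734097976445]] [0.6071 0.0075]
    0.2501 -81.8
    0.1602 -171.9
    0.2498 98.2
    0.16 8.2
outer [[ 0.5006  0.1186  0.044 ]
 [ 0.536  -0.1282  0.044 ]]
[[ 0.0798  0.1244]
 [ 0.0805 -0.1242]
 [-0.0789 -0.1236]
 [-0.0802  0.124 ]
 [-0.09    0.1248]
 [-0.0893 -0.1245]
 [ 0.0796  0.1252]
 [ 0.0805 -0.1249]
 [-0.0797 -0.1251]
 [-0.0804  0.1247]]
red,green [[ 0.6429  0.0576]
 [ 0.6553 -0.0214]] [[ 0.0425  0.0447]
 [ 0.0437 -0.0353]]
[[ 0.5968  0.013   0.2785]
 [ 0.6021  0.0138  0.2312]
 [ 0.6013  0.0295  0.231 ]
 [ 0.6061 -0.003   0.2301]]
[0.5343 0.0033 0.2479]
```

```bash
python3 -m pendant '[[0,0,0,0.1,-0.15,0,0.1],[0,0,0,0.2,-0.3,0,0.1],[0,0,0,0.25,-0.3,0,0.1],[0,0,0,0.13,-0.17,0,0.1],[0,0,0,0.05,-0.055,0,0.1],[0,0,0,0,0,0.2,0.1],[0,0,0,0,0,0.35,0.1],[0,0,0,0,0,0.35,0.1],[0,0,0,0,0,0.35,0.1],[0,0,0,0,0,0.25,0.1],[0,0,0,0,0,0.15,0.1],[0,0,0,0,0,0.05,0.1],[0,0,0,0,0,0,0.1],[0,0,0,0,0,0,0.1]]' 55
python3 - <<'E'
from h import *
o=bot.observe();m=R.from_rotvec(o['orientation']).as_matrix();x=m[:,0];a=np.radians(8.15)
d=o['tool_pos'][:2]-[.6072,.0076];print(m[:,2],o['tool_pos'],np.degrees(np.arctan2(x[1],x[0])),d@[np.cos(a),np.sin(a)],d@[-np.sin(a),np.cos(a)])
E
```

```text
clock: 7.4
tool_pos: [0.5931, 0.1099, 0.0797]
orientation: [3.133, 0.231, 0.002]
contact_force: [0.6, 1.1, -1.8]
opening: 0.316
grasp_force: 55.0
[ 1.51692123e-03 -9.45232881e-05 -9.99998845e-01] [0.59307532 0.10987901 0.07974874] 8.433507825532221 0.0005175718432836878 0.10324841704289048
```

```bash
python3 -m pendant '[[0,0,0,0,0,0.06,0.1],[0,0,0,0,0,0.04,0.1],[0,0,0,0,0,0.02,0.1],[0,0,0,0,0,0,0.1]]'
python3 -m pendant '[[0,0,0,0,0,0.01,0.1],[0,0,0,0,0,0,0.1]]'
```

```text
clock: 7.8
tool_pos: [0.5927, 0.1102, 0.0668]
orientation: [-3.133, -0.232, -0.0]
contact_force: [0.0, -0.5, -1.6]
opening: 0.315
grasp_force: 55.0
clock: 8.0
tool_pos: [0.5928, 0.1102, 0.0667]
orientation: [3.133, 0.232, 0.001]
contact_force: [-4.6, -1.4, 7.4]
opening: 0.316
grasp_force: 54.9
```

```bash
python3 -m pendant '[[0,0,0,0,0.03,0,0.1],[0,0,0,0,0.06,0,0.1],[0,0,0,0,0.08,0,0.1],[0,0,0,0,0.08,0,0.1],[0,0,0,0,0.08,0,0.1],[0,0,0,0,0.08,0,0.1],[0,0,0,0,0.08,0,0.1],[0,0,0,0,0.08,0,0.1],[0,0,0,0,0.08,0,0.1],[0,0,0,0,0.08,0,0.1],[0,0,0,0,0.08,0,0.1],[0,0,0,0,0.08,0,0.1],[0,0,0,0,0.08,0,0.1],[0,0,0,0,0.06,0,0.1],[0,0,0,0,0.03,0,0.1],[0,0,0,0,0,0,0.1]]'
python3 - <<'E'
from h import *
s=snap('scene','s2')
cv2.imwrite('pics/c4.png',cv2.resize(s['frame'][130:315,230:470],None,fx=3,fy=3,interpolation=cv2.INTER_CUBIC))
o=bot.observe();m=R.from_rotvec(o['orientation']).as_matrix();x=m[:,0];a=np.radians(8.15)
d=o['tool_pos'][:2]-[.6072,.0076];print(m[:,2],o['tool_pos'],np.degrees(np.arctan2(x[1],x[0])),d@[np.cos(a),np.sin(a)],d@[-np.sin(a),np.cos(a)])
E
```

```text
clock: 9.6
tool_pos: [0.6088, 0.0055, 0.0666]
orientation: [-3.132, -0.231, -0.003]
contact_force: [-0.8, 2.3, 5.8]
opening: 0.312
grasp_force: 54.9
[ 1.77325354e-03  4.17661194e-04 -9.99998341e-01] [0.60883167 0.00551436 0.06666338] 8.45413920777319 0.0013195244316411392 -0.0022958866078090245
```

View pics/c4.png

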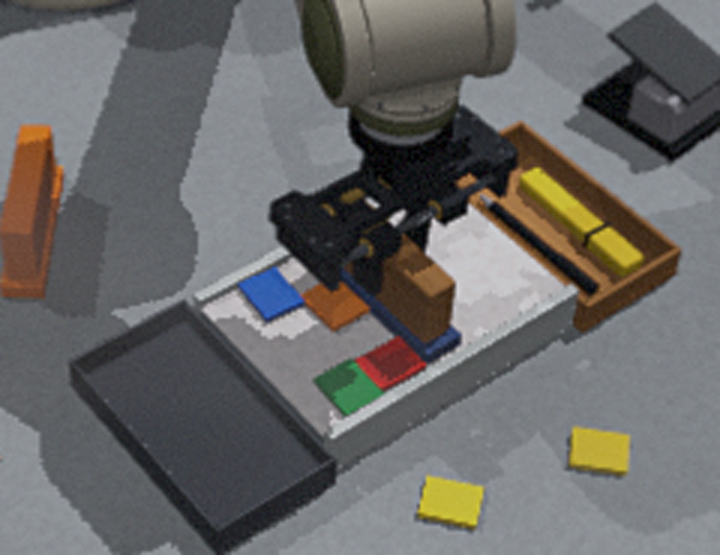

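The four chips are ahead of the block: blue (270,292), orange (335,303), red (392,362), green (348,385). I go on.

```bash
python3 -m pendant '[[0,0,0,0,0.03,0,0.1],[0,0,0,0,0.06,0,0.1],[0,0,0,0,0.08,0,0.1],[0,0,0,0,0.08,0,0.1],[0,0,0,0,0.08,0,0.1],[0,0,0,0,0.08,0,0.1],[0,0,0,0,0.08,0,0.1],[0,0,0,0,0.08,0,0.1],[0,0,0,0,0.08,0,0.1],[0,0,0,0,0.08,0,0.1],[0,0,0,0,0.08,0,0.1],[0,0,0,0,0.08,0,0.1],[0,0,0,0,0.08,0,0.1],[0,0,0,0,0.08,0,0.1],[0,0,0,0,0.08,0,0.1],[0,0,0,0,0.08,0,0.1],[0,0,0,0,0.08,0,0.1],[0,0,0,0,0.08,0,0.1],[0,0,0,0,0.06,0,0.1],[0,0,0,0,0,0,0.1]]'
python3 - <<'E'
from h import *
s=snap('scene','s3')
cv2.imwrite('pics/c5.png',cv2.resize(s['frame'][130:315,230:470],None,fx=3,fy=3,interpolation=cv2.INTER_CUBIC))
o=bot.observe();m=R.from_rotvec(o['orientation']).as_matrix();x=m[:,0];a=np.radians(8.15)
d=o['tool_pos'][:2]-[.6072,.0076];print(m[:,2],o['tool_pos'],np.degrees(np.arctan2(x[1],x[0])),d@[np.cos(a),np.sin(a)],d@[-np.sin(a),np.cos(a)])
E
```

```text
clock: 11.65
tool_pos: [0.6293, -0.1368, 0.0655]
orientation: [3.133, 0.231, 0.0]
contact_force: [0.6, 0.1, -2.1]
opening: 0.313
grasp_force: 55.0
[-5.10626684e-04 -1.37617765e-04 -9.99999860e-01] [ 0.62911768 -0.13638226  0.06531026] 8.446800849788485 0.0012846549641262273 -0.1456352452944841
```

View pics/c5.png

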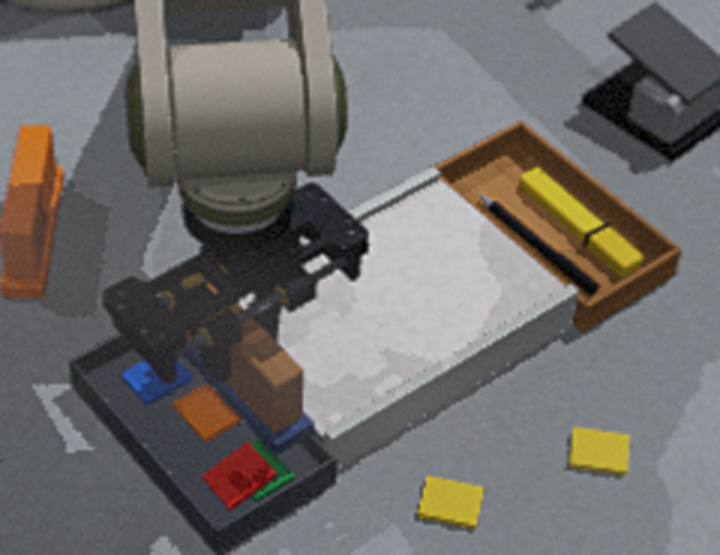

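The board is empty. All four chips are in the tray: blue (155,380), orange (207,412), red (240,475), and green partly under red (270,470). Next I return the block.

```bash
python3 -m pendant '[[0,0,0,0,0,-0.1,0.1],[0,0,0,0,0,-0.25,0.1],[0,0,0,0,0,-0.3,0.1],[0,0,0,0,0,-0.2,0.1],[0,0,0,0,0,-0.05,0.1],[0,0,0.028,0,0,0,0.1],[0,0,0.028,0,0,0,0.1],[0,0,0,-0.1,0.15,0,0.1],[0,0,0,-0.2,0.3,0,0.1],[0,0,0,-0.25,0.35,0,0.1],[0,0,0,-0.25,0.35,0,0.1],[0,0,0,-0.25,0.35,0,0.1],[0,0,0,-0.25,0.35,0,0.1],[0,0,0,-0.2,0.25,0,0.1],[0,0,0,-0.156,0.167,0,0.1],[0,0,0,0,0,0,0.1],[0,0,0,0,0,0,0.1]]'
python3 - <<'E'
from h import *
o=bot.observe();m=R.from_rotvec(o['orientation']).as_matrix();x=m[:,0];p=o['tool_pos']
d=np.array([.4843,-.377,.0338])-p;print(p,np.degrees(np.arctan2(x[1],x[0])),m[:,2],(d@m)*10)
s=load('scene0')
s=snap('wrist','w3')
E
```

```text
clock: 13.4
tool_pos: [0.4839, -0.3767, 0.1551]
orientation: [-3.137, -0.138, 0.001]
contact_force: [0.7, 0.7, -1.8]
opening: 0.314
grasp_force: 55.0
[ 0.48391267 -0.37673344  0.15505723] 5.0401206079458865 [-7.57710425e-04  1.09868390e-03 -9.99999109e-01] [0.00442231 0.00440334 1.2125654 ]
```

```bash
python3 -m pendant '[[0,0,0,0.004,0.004,0.15,0.1],[0,0,0,0,0,0.3,0.1],[0,0,0,0,0,0.3,0.1],[0,0,0,0,0,0.25,0.1],[0,0,0,0,0,0.12,0.1],[0,0,0,0,0,0.06,0.1],[0,0,0,0,0,0.02,0.1],[0,0,0,0,0,0,0.1],[0,0,0,0,0,0,0.1]]'
```

```text
clock: 14.35
tool_pos: [0.4854, -0.3773, 0.0368]
orientation: [3.137, 0.14, 0.002]
contact_force: [0.7, -1.0, -1.5]
opening: 0.313
grasp_force: 55.0
```

```bash
python3 -m pendant '[[0,0,0,0,0,0.02,0.1],[0,0,0,0,0,0.01,0.1],[0,0,0,0,0,0,0.1],[0,0,0,0,0,0,0.1]]'
```

```text
clock: 14.75
tool_pos: [0.4852, -0.3772, 0.0337]
orientation: [3.138, 0.14, 0.001]
contact_force: [-1.7, 0.9, 4.9]
opening: 0.312
grasp_force: 54.9
```

Felt is in contact with the pad (about 5 N). I release and go straight up.

```bash
python3 -m pendant '[[0,0,0,0,0,0,0.4],[0,0,0,0,0,0,0.7],[0,0,0,0,0,0,1],[0,0,0,0,0,0,1],[0,0,0,0,0,0,1],[0,0,0,0,0,0,1],[0,0,0,0,0,0,1],[0,0,0,0,0,0,1],[0,0,0,0,0,-0.05,1],[0,0,0,0,0,-0.2,1],[0,0,0,0,0,-0.35,1],[0,0,0,0,0,-0.4,1],[0,0,0,0,0,-0.4,1],[0,0,0,0,0,-0.4,1],[0,0,0,0,0,-0.25,1],[0,0,0,0,0,-0.1,1],[0,0,0,0,0,0,1],[0,0,0,0,0,0,1]]'
python3 - <<'E'
from h import *
s=snap('wrist','w4')
t=snap('scene','s4')['frame']
im=s['frame'][60:340,0:420]
b=cv2.resize(t[205:325,225:465],(480,240),interpolation=cv2.INTER_CUBIC)
g=np.zeros((560,800,3),np.uint8); g[:280,:420]=im; g[290:530,:480]=b
cv2.imwrite('pics/c6.png',g)
E
```

```text
clock: 16.55
tool_pos: [0.4847, -0.3766, 0.2461]
orientation: [-3.137, -0.14, 0.002]
contact_force: [-0.6, -0.2, 0.0]
opening: 0.999
grasp_force: 0.0
```

View pics/c6.png

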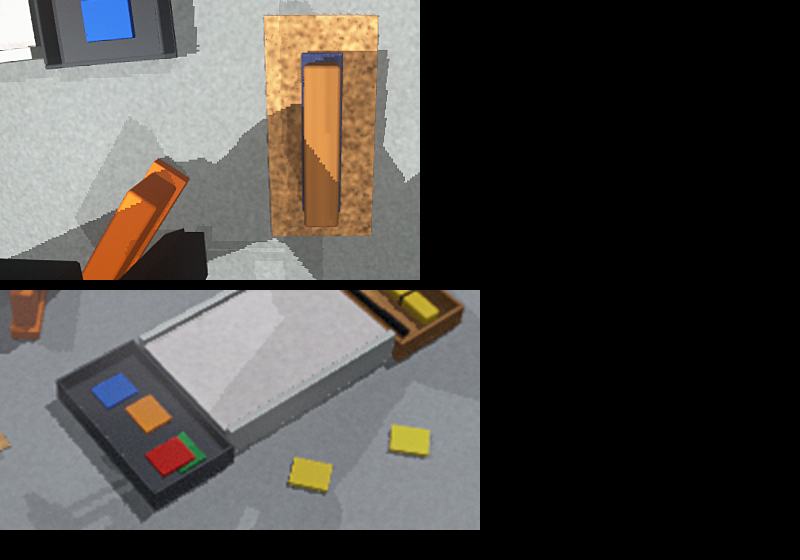

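The block stands on the pad with its grip top at (304–340, 66–226) in the crop, and the tray holds all four chips. I check the centring in numbers.

Run:
```python
from h import *
s=load('w4')
g=world(s,[(304,126),(340,126),(339,286),(304,285)],.073)[:,:2];p=world(s,[(264,75),(379,76),(372,296),(271,296)],.003)[:,:2]
print(g.mean(0),p.mean(0))
for q in(g,p):
    d=q[0]-q[3]+q[1]-q[2];print(np.degrees(np.arctan2(d[1],d[0])))
```

```text
[ 0.48467826 -0.37723356] [ 0.48361244 -0.37722819]
4.953275866443862
5.110874740376659
```

Centred within about 1 mm and aligned, so I hand it in.

```bash
python3 -c "
from workcell import bot
print(bot.job_done())"
```

```text
the job is handed in; nothing more can be done
None
```

All four offcuts are in the tray, the block is back felt down within about 1 mm of the middle of its cork pad and let go, and the job was handed in at about 17 s of the 54 s allowed.

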